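Hang the scale pan on the swinging scale hook

ROBOT

A 6-joint arm with a two-finger parallel gripper is mounted at the origin on a cart in front of the work surface, level with it; the furniture and walls round the work are solid. World frame = base frame: x ahead of the robot, y to its left, z up, the work surface at z = 0. Lengths are in m, angles in rad, forces in N, time in s.
With the tool pointing down it reaches from about 0.3 to 0.75 m from the base axis. Payload 8.5 kg.
Tool frame: the origin (TCP) lies midway between the tips of the shut fingers; the grasp point (between the pads) lies tcp_to_grasp behind it (tcp_to_grasp is the distance from the TCP to the grasp point, in m); z points along the fingers, y is the line along which they close (so a half turn about z gives the same grasp; the last joint's range is limited). The gripper opens to 85 mm and grips with 20 to 120 N. Pads are 22 mm wide; open, the fingers measure 114 mm over their backs; the gripper's body (76 mm by 85 mm) begins 54 mm behind the grasp point. The pads swing forward as they close: fully open they stand 13 mm farther back than shut.
Start: joints at [1.079, 0.381, 1.297, -0, 1.464, -0.215], TCP at [0.15, 0.529, 0.231] pointing down, gripper open.
Joint ranges: [-3.11, 3.11], [-0.89, 2.33], [0.22, 2.48], [-1.42, 4.56], [0.17, 2.85], [-2.88, 2.88]. Speed limits (rad/s): [2.39, 2.39, 3.14, 3.14, 3.14, 3.14].

INTERFACE

Orientations are given as a rotation vector (axis times angle).
In Python, from plant import sense, camera, camera_info, job_done, boxes_of, trace, place_of, tcp_to_grasp gives the robot as it stands.
- The arm moves only by the tool step_arm, never from a script. Its arguments are lists of equal length, an entry for each row: "xyz": the shift along the tool's x, y, z in cm, a list of three; "delta_rot": the turn, a rotation vector about the tool's x, y, z in rad, a list of three. In form: {"xyz": [[dx, dy, dz], ...], "delta_rot": [[ax, ay, az], ...]}. A call has 1 to 12 rows; each row is the pose to reach, as a shift and turn from the pose commanded when the call began, along the tool's axes at that moment; what a row does not reach only later rows make up. A row lasts 1/12 s, in which the tool goes at most 41.7 mm and 7.16 degrees, less where a joint would pass 70% of its speed; a pose out of reach is approached as far as the arm can. A call with a gripper value outside its range is refused whole. "fingers" is the closure, from -1 (fully open) to 1 (shut), so that 0 is half open, set as the call begins (left out, the last holds). The fingers move at their own pace and stop on an object; the grip force is fixed at half the most. Time passes only in rows, so rows that repeat a pose let the fingers close. It gives the time, the measured TCP pose, the force, the opening and the grip force at its end, in the units of the state.
- sense(): the state, without advancing time (a new reading comes with each control period).
- camera(name): name is "scene" or "top"; returns (picture, depth): 480x640x3 uint8, blue, green, red; 480x640 float32, m along the optical axis (not along the pixel's ray), 0 where there is no reading.
- camera_info(name): a dict with "camera_matrix" (3x3 intrinsics, pixels), "world_to_cam" (4x4, takes a point from world to camera coordinates). Camera axes: x right, y down, z forward; pixel columns grow to the right and rows downward; lengths in m; the calibration is good to about 2 mm. A picture is of the moment at which its call begins. camera_info takes no time and is no camera call.
- job_done(): hands the job in; it is judged then, once.
Trained networks look in the newest picture that a camera, given by its name, has taken for a name from the list of things; names that differ only in an ending like _2 or _b are one class to them, and where a whole thing is asked for, a point or a joint stands for the part that bears it (a point fixed in the world has none). Each returns a list of dicts, best first, with "p" (0 to 1); they miss things now and then, are a little off and sometimes report something else, mostly with a low value. They report only what shows in the picture. A call takes as long as a camera call.
- boxes_of(camera, name): "bbox" ([left, top, right, bottom] in pixels, round what is visible of it).
- trace(camera, name): "region" (480x640 bool, what is visible of it) and "bbox" ([left, top, right, bottom] in pixels, round what is visible of it).
- place_of(camera, name): "position" ([column, row] in pixels: a listed point, or the origin of a listed thing).
The state is a dict: "time_s": time; "joints": joint angles; "dq": joint speeds; "joint_efforts": joint torques, N m; "position": TCP position; "tcp_rot": TCP orientation; "ft_force": force on the tool from outside, world axes, zero at the start; "ft_torque": the same for the moment, N m; "width": finger opening in m; "grip_force": force on a finger pad.
Only numpy, scipy, OpenCV 4.12 (cv2) and the standard library are available. Lean on these libraries where they do the work, as an engineer would, in place of code of your own. Each camera call takes 0.05 s, during which the arm holds its last target. There are 200 camera calls.

TASK

The hook of the hanging scale is swinging. Take the scale pan by its black handle, bring the swinging hook to rest with one light sustained touch (the pan's bail against the hook's shank does it), then lower the bail gently into the hook and let go only when the hook carries it. Leave the pan hanging quietly, never knock or press hard on the scale, and leave the other things on the table where they are.

Things in the scene. Friction and masses are not known exactly. Their poses are not given: they have to be found in the camera images.
- stand: Hanging scale, fixed: grey base plate 150 x 130 x 14 mm (x 55 to 205), 18 mm post, 390 mm high, at x = 160, arm back over the origin, under its end an upright spring cylinder (32 mm wide, 303 to 375 mm high). Origin on the table straight below the hook's pivot; x points to the post (away from the robot), z up. Left of it the bag sealer (arm raised) is 0.25 m high. For the hook see hook.
- hook (a joint): Swing of the 0.35 kg dark steel hook about stand y, rad: 0 plumb, + lower end towards the post; period 0.6 s, hardly damped. J of 8 mm bar in the stand's xz plane, heights set differently each time and NOT measured: pivot 274 mm +-11, spring-borne (4 N/mm; hard stop after 12 mm). At rest: straight shank at x = +9.5, 22 to 91 mm below the pivot; 11 mm ball tip at x = -9.5, 74 below; bowl at x = 0.
- pan_bail (a point): Centre of the bail's bar at the top of its arch, 115 mm above the pan's origin (bar radius 3 mm); axes as the pan. It goes over the hook's ball from the robot's side, then down the 9.5 mm throat between ball and shank; seated it lies 93.5 mm below the pivot. Pressed on the shank, it feels the hook lean on it with only 0.3 to 1.2 N.
- pan: Scale pan, loose, 0.25 kg (varies): open aluminium tray 125 x 84 x 22 mm (x -45 to 80), a steel bail of 6 mm round bar arched over it in the plane x = 0 (legs at y = +-44.5 mm), a black bar handle. Origin at the underside below the bail; x points from handle to nose, z up. Hangs nearly level by the bail.
- pan_grip (a point): Middle of the black handle, 95 mm to -x of the pan's origin, 42 mm above its underside; the handle is 72 mm long (x), 14 mm thick (y), 26 mm high (z). A thin foot under its end (x = -123 mm) keeps the pan from tipping. Grip it across y from above.
- tape_roll: Bystander: brown roll of tape lying flat, 90 mm wide, 48 mm high; origin at the centre of its underside.
- stamp: Bystander: hand stamp, 40 x 56 x 80 mm, black frame with green cap; origin at the centre of its underside.
- dredger: Bystander: pale metal sugar dredger, 70 mm wide, 116 mm high; origin at the centre of its underside.

How it is judged:
By the outcome, as a careful person would: the job done as asked, in the order asked, and still so for the second after the job is handed in, with the robot touching nothing.
It also fails if it takes over 64 s, if anything falls off the work surface, if the arm or the gripper's body presses on something with over 40 N, if the wrist force passes 120 N, or if a joint passes its speed limit or range.

## Working session

There is one attempt and no reset: what is moved stays moved. The work goes in short steps, Python scripts to look and compute and a tool call to move; the robot and the scene stay as the last step left them, time stands still between calls to the robot, and variables do not carry over. Pictures are saved under pics/ and viewed, at most 10 in all, crops included, and the job is handed in when it is done.

Besides the shell and the picture viewer there is one more tool, called after "Request:" in YAML: its name, and indented under it one key for each argument. step_arm: Moves the arm, as the interface text tells. Its arguments: {"type":"object","properties":{"xyz":{"type":"array","items":{"type":"array","items":{"type":"number"}}},"delta_rot":{"type":"array","items":{"type":"array","items":{"type":"number"}}},"fingers":{"type":"number"}},"required":["xyz","delta_rot"]}

```bash
mkdir -p pics
cat > h.py <<'E'
import numpy as np, cv2
from plant import *
from scipy.spatial.transform import Rotation as R
def pix2w(cam,uv,d):
    i=camera_info(cam);K=np.array(i["camera_matrix"]);T=np.linalg.inv(np.array(i["world_to_cam"]))
    p=np.linalg.inv(K)@np.array([uv[0],uv[1],1.])*d
    return (T[:3,:3]@p+T[:3,3])
def tri(uvs):
    A=[]
    for cam,uv in uvs.items():
        i=camera_info(cam);P=np.array(i["camera_matrix"])@np.array(i["world_to_cam"])[:3]
        A+= [uv[0]*P[2]-P[0],uv[1]*P[2]-P[1]]
    X=np.linalg.svd(np.array(A))[2][-1];return X[:3]/X[3]
def proj(cam,X):
    i=camera_info(cam);P=np.array(i["camera_matrix"])@np.array(i["world_to_cam"])[:3]
    q=P@np.append(X,1);return q[:2]/q[2]
def cloud(cam,depth):
    i=camera_info(cam);K=np.array(i["camera_matrix"]);T=np.linalg.inv(np.array(i["world_to_cam"]))
    v,u=np.mgrid[0:480,0:640];p=np.stack([u,v,np.ones_like(u)],-1)@np.linalg.inv(K).T*depth[...,None]
    return p@T[:3,:3].T+T[:3,3]
E
python3 - <<'E'
from h import *
np.set_printoptions(precision=4,suppress=True)
s=sense();print(s["time_s"],s["position"],s["tcp_rot"],s["width"],tcp_to_grasp)
for c in("scene","top"):
    im,d=camera(c);cv2.imwrite(f"pics/{c}0.png",im);np.save(f"{c}0.npy",d)
    i=camera_info(c);T=np.linalg.inv(np.array(i["world_to_cam"]));print(c,T[:3,3],T[:3,2],np.array(i["camera_matrix"])[0,0])
q={}
for n in("pan_grip","pan_bail","pan","stand"):
    for c in("scene","top"):
        r=place_of(c,n)
        for x in r[:2]:print(n,c,x)
        if r:q.setdefault(n,{})[c]=r[0]["position"]
    if len(q.get(n,{}))==2:
        X=tri(q[n]);print(n,X,[np.abs(proj(c,X)-q[n][c]).max() for c in q[n]])
E
```

```text
0.0 [0.1502 0.5288 0.2307] [-0.4334 -3.111   0.0022] 0.08502051340910452 0.0187
scene [ 0.051  -0.8759  1.2446] [ 0.3356  0.6023 -0.7243] 533.2547681004556
top [0.3998 0.019  1.1792] [ 0.17   -0.011  -0.9854] 452.6676677324732
pan_grip scene {'position': [243.3, 228.2], 'p': 0.92}
pan_grip top {'position': [207.7, 307.7], 'p': 0.86}
pan_grip [0.4336 0.3051 0.0548] [np.float64(0.6531396693333136), np.float64(1.085417965780323)]
pan_bail scene {'position': [266.5, 202.5], 'p': 0.78}
pan_bail top {'position': [191.2, 266.9], 'p': 0.81}
pan_bail [0.5316 0.3356 0.0977] [np.float64(0.18658250367877827), np.float64(0.3261296130691562)]
pan scene {'position': [269.2, 229.5], 'p': 0.94}
pan top {'position': [203.8, 272.1], 'p': 0.88}
pan [ 0.5325  0.3381 -0.0271] [np.float64(0.13144949819599105), np.float64(0.2173174726440834)]
```

View pics/scene0.png

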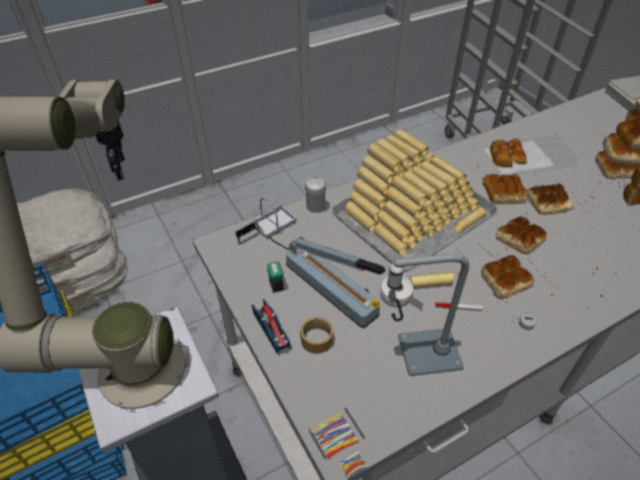

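View pics/top0.png

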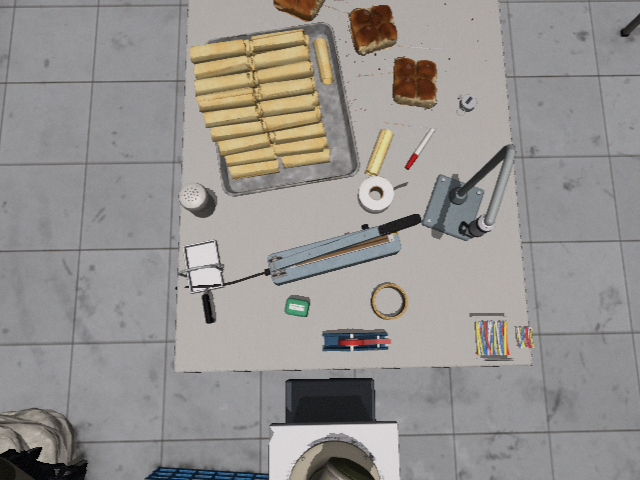

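The scene view shows the pan at (270,222) with its handle at (245,232), and the hook at (397,305) under the arm's end. The top view shows the pan at (205,265) with its handle at (208,306), and the stand base at (455,205) with the spring at (478,228). Next I refine both from depth.

```bash
cat > m.py <<'E'
from h import *
np.set_printoptions(precision=4,suppress=True)
for c in("scene","top"):
    d=np.load(f"{c}0.npy");W=cloud(c,d)
    for n in("stand","pan"):
        r=trace(c,n)
        if not r: print(c,n,"none");continue
        m=r[0]["region"]&(d>0);P=W[m];print(c,n,r[0]["p"],m.sum(),r[0]["bbox"])
        np.save(f"{c}_{n}.npy",P);np.save(f"{c}_{n}_m.npy",m)
        if n=="stand":
            B=P[(P[:,2]>.006)&(P[:,2]<.022)];print(" base",len(B),B.mean(0),cv2.minAreaRect(B[:,:2].astype(np.float32)))
            for lo,hi in((.16,.2),(.2,.3),(.3,.37),(.37,.45)):
                S=P[(P[:,2]>lo)&(P[:,2]<hi)]
                if len(S)>3:print(" ",lo,len(S),S.min(0),S.max(0),S.mean(0))
        else:
            T=P[(P[:,2]>-.01)&(P[:,2]<.027)];print(" tray",len(T),T.mean(0),cv2.minAreaRect(T[:,:2].astype(np.float32)))
            H=P[(P[:,2]>.035)];print(" high",len(H));print(H[::max(1,len(H)//25)])
    w=place_of(c,"tape_roll");print(w[:1]); print(boxes_of(c,"hook")[:2])
E
python3 m.py
```

```text
scene stand 0.68 4007 [385.1, 251.7, 467.0, 375.2]
 base 1988 [ 0.6851 -0.3341  0.0133] ((0.7809032201766968, -0.23150475323200226), (0.4333009421825409, 0.1777624636888504), 48.92332077026367)
  0.16 130 [ 0.5799 -0.352   0.1608] [ 0.7284 -0.2831  0.1994] [ 0.6666 -0.3237  0.1814]
  0.2 342 [ 0.5644 -0.3523  0.2001] [ 0.7295 -0.2717  0.2999] [ 0.6654 -0.324   0.254 ]
  0.3 444 [ 0.557  -0.3514  0.3003] [ 0.7293 -0.2683  0.3699] [ 0.6214 -0.3107  0.3387]
  0.37 638 [ 0.5599 -0.3484  0.37  ] [ 0.7206 -0.2737  0.3945] [ 0.635  -0.3109  0.3849]
scene pan 0.77 1142 [236.1, 196.2, 297.6, 246.4]
 tray 848 [0.5445 0.3302 0.0078] ((0.5131821036338806, 0.33251482248306274), (0.22754865884780884, 0.12213189899921417), 13.590123176574707)
 high 231
[[0.5218 0.3566 0.105 ]
 [0.5246 0.3297 0.1201]
 [0.5239 0.365  0.0848]
 [0.5315 0.3162 0.1105]
 [0.5333 0.3051 0.1099]
 [0.535  0.2942 0.1091]
 [0.5335 0.2847 0.1046]
 [0.5394 0.2851 0.0843]
 [0.54   0.2816 0.065 ]
 [0.465  0.3121 0.0569]
 [0.4667 0.3087 0.0545]
 [0.4635 0.3006 0.0584]
 [0.4536 0.3023 0.0572]
 [0.4393 0.3104 0.0528]
 [0.4694 0.3104 
[... 1131 characters left out ...]
1025]
 [0.5324 0.3082 0.1118]
 [0.535  0.2835 0.0868]
 [0.5303 0.3065 0.1088]
 [0.5331 0.2823 0.0818]
 [0.5274 0.3188 0.1153]
 [0.5251 0.337  0.1173]
 [0.5236 0.3413 0.1104]
 [0.5195 0.3564 0.1069]
 [0.518  0.3685 0.0518]
 [0.4731 0.3131 0.0402]
 [0.4649 0.3186 0.056 ]
 [0.4629 0.3068 0.0443]
 [0.4575 0.3069 0.0529]
 [0.4526 0.3087 0.0551]
 [0.4477 0.3106 0.0569]
 [0.4429 0.3133 0.0553]
 [0.438  0.3127 0.0571]
 [0.4358 0.3024 0.039 ]
 [0.4307 0.3023 0.0488]
 [0.4258 0.3022 0.0487]
 [0.4209 0.3029 0.0551]
 [0.4161 0.3047 0.0571]
 [0.4113 0.3076 0.055 ]
 [0.4088 0.2971 0.0376]
 [0.4039 0.2979 0.0537]]
[{'position': [383.8, 302.9], 'p': 0.83}]
[{'bbox': [456.6, 219.8, 470.4, 234.4], 'p': 0.37}]
```

Run:
```python
from h import *
np.set_printoptions(precision=3,suppress=True)
s=sense();Rm=R.from_rotvec(s["tcp_rot"]).as_matrix();print(Rm,s["time_s"])
a=np.radians(-21.6);o=np.array([.571,-.28]);ex=np.array([np.cos(a),np.sin(a)]);ey=np.array([-ex[1],ex[0]])
for c in("scene","top"):
    d=np.load(f"{c}0.npy");W=cloud(c,d);W=W[(d>0)]
    L=np.c_[(W[:,:2]-o)@ex,(W[:,:2]-o)@ey,W[:,2]]
    print(c)
    for z0 in(.05,.1,.15,.2):
        m=(L[:,2]>z0)&(L[:,2]<z0+.05)&(W[:,0]>.25)&(W[:,0]<.7)&(W[:,1]<.28)&(W[:,1]>-.5)
        H,xe,ye=np.histogram2d(L[m][:,0],L[m][:,1],bins=[np.arange(-.4,.25,.04),np.arange(-.2,.6,.04)])
        print(z0,[(round(xe[i],2),round(ye[j],2),int(H[i,j])) for i,j in zip(*np.where(H>3))])
    # hook cloud: below cylinder
    m=(np.hypot(L[:,0],L[:,1])<.045)&(L[:,2]>.12)&(L[:,2]<.42)
    Q=L[m];Q=Q[np.argsort(Q[:,2])];print(len(Q));print(Q[::max(1,len(Q)//40)][:26])
# yaw errors: handle dir
g=np.array([.434,.3045,.042]);
for yaw in(np.radians(12.5),):
    for f in(1,-1):
        x=f*np.array([np.cos(yaw),np.sin(yaw),0]);z=np.array([0,0,-1.]);T=np.c_[x,np.cross(z,x),z]
        dr=R.from_matrix(Rm.T@T).as_rotvec()
        for h in(.15,0):
            tcp=g+[0,0,-tcp_to_grasp+h]; print(f,dr,Rm.T@(tcp-s["position"])*100)
```

```text
[[-0.962  0.273 -0.   ]
 [ 0.273  0.962  0.   ]
 [ 0.     0.    -1.   ]] 0.9
scene
0.05 [(np.float64(-0.36), np.float64(0.16), 4), (np.float64(-0.32), np.float64(0.08), 76), (np.float64(-0.32), np.float64(0.12), 136), (np.float64(-0.32), np.float64(0.16), 11), (np.float64(-0.32), np.float64(0.28), 6), (np.float64(-0.28), np.float64(0.08), 62), (np.float64(-0.28), np.float64(0.12), 37), (np.float64(-0.28), np.float64(0.24), 123), (np.float64(-0.28), np.float64(0.28), 109), (np.float64(-0.24), np.float64(0.04), 4), (np.float64(-0.24), np.float64(0.24), 9), (np.float64(-0.24), np.float64(0.32), 69), (np.float64(-0.24), np.float64(0.36), 32), (np.float64(-0.24), np.float64(0.48), 6), (np.float64(-0.2), np.float64(0.04), 5), (np.float64(-0.2), np.float64(0.24), 11), (np.float64(-0.2), np.float64(0.28), 103), (np.float64(-0.2), np.float64(0.32), 175), (np.float64(-0.2), np.float64(0.36), 43), (np.float64(-0.16), np.float64(0.04), 4), (np.float64(-0.16), np.float64(0.2), 44), (np.float64(-0.16), np.float64(0.24), 144), (np.float64(-0.16), np.float64(0.28), 146), (np.float64(-0.16), np.float
[... 5521 characters left out ...]
0.01   0.27 ]
 [ 0.007  0.01   0.277]
 [-0.008  0.012  0.311]
 [-0.006  0.013  0.317]
 [-0.013  0.008  0.32 ]
 [-0.013  0.005  0.326]
 [-0.012  0.006  0.333]
 [ 0.002  0.016  0.337]
 [ 0.     0.015  0.343]
 [ 0.001  0.015  0.348]
 [ 0.006  0.015  0.353]
 [-0.013  0.008  0.361]
 [ 0.005  0.016  0.364]
 [ 0.012  0.012  0.367]
 [ 0.007  0.015  0.369]
 [-0.003  0.012  0.37 ]
 [-0.01   0.004  0.371]
 [ 0.004  0.009  0.372]
 [ 0.008 -0.012  0.373]
 [-0.006  0.003  0.374]
 [-0.007  0.005  0.375]]
1 [-0.    -0.     2.647] [-33.428 -13.847   5.801]
1 [-0.    -0.     2.647] [-33.429 -13.847  20.801]
-1 [ 0.    -0.    -0.495] [-33.428 -13.847   5.801]
-1 [ 0.    -0.    -0.495] [-33.429 -13.847  20.801]
```

Request:
step_arm:
  xyz:
    - [-1.3, -0.6, 0]
    - [-4, -1.7, 0]
    - [-7.3, -3, 0.2]
    - [-11, -4.6, 0.6]
    - [-14.7, -6.1, 1.2]
    - [-18.4, -7.6, 2]
    - [-22, -9.1, 2.8]
    - [-25.4, -10.5, 3.6]
    - [-28.4, -11.8, 4.4]
    - [-30.8, -12.7, 5]
    - [-32.5, -13.5, 5.6]
    - [-33.4, -13.85, 6]
  delta_rot:
    - [0, 0, -0.02]
    - [0, 0, -0.06]
    - [0, 0, -0.11]
    - [0, 0, -0.16]
    - [0, 0, -0.22]
    - [0, 0, -0.27]
    - [0, 0, -0.33]
    - [0, 0, -0.38]
    - [0, 0, -0.42]
    - [0, 0, -0.46]
    - [0, 0, -0.48]
    - [0, 0, -0.495]
  fingers: -1

```text
time_s: 1.9
position: [0.4354, 0.3028, 0.1707]
tcp_rot: [0.34, -3.123, 0.001]
ft_force: [0.3, 0.1, -0.1]
width: 0.0852
grip_force: 0.0
```

Request:
step_arm:
  xyz:
    - [0, 0, 1]
    - [0, 0, 3]
    - [0, 0, 5]
  delta_rot:
    - [0, 0, 0]
    - [0, 0, 0]
    - [0, 0, 0]

```text
time_s: 2.15
position: [0.4343, 0.3044, 0.1211]
tcp_rot: [-0.341, 3.121, 0.001]
ft_force: [0.6, 0.8, 0.0]
width: 0.0856
grip_force: 0.0
```

Run:
```python
from h import *
np.set_printoptions(precision=4,suppress=True)
s=sense();print(s["time_s"],s["position"],R.from_rotvec(s["tcp_rot"]).as_matrix()[:,0],s["ft_force"])
im,d=camera("top");W=cloud("top",d)
cv2.imwrite("pics/g0.png",cv2.resize(im[200:360,130:290],None,fx=4,fy=4))
sc,ds=camera("scene");cv2.imwrite("pics/g1.png",cv2.resize(sc[160:280,180:340],None,fx=4,fy=4))
# pan not occluded parts: bail
r=trace("top","pan")[0]["region"]&(d>0);P=W[r];H=P[(P[:,2]>.07)&(P[:,2]<.13)&(P[:,0]>.505)];print(len(H),H.mean(0),np.degrees(np.arctan2(*(lambda v:(-v[0],v[1]))(np.linalg.svd(H[:,:2]-H[:,:2].mean(0))[2][0]*1))))
for c in("top","scene"): print(place_of(c,"pan_grip")[:1],proj(c,np.array([.434,.3045,.042])))
```

```text
2.15 [0.4343 0.3044 0.1211] [-0.9764 -0.2159 -0.0017] [0.6477 0.754  0.0214]
79 [0.5305 0.3074 0.1069] -169.667392578692
[{'position': [207.8, 309.6], 'p': 0.74}] [208.8459 308.7332]
[] [244.5718 231.0761]
```

View pics/g1.png

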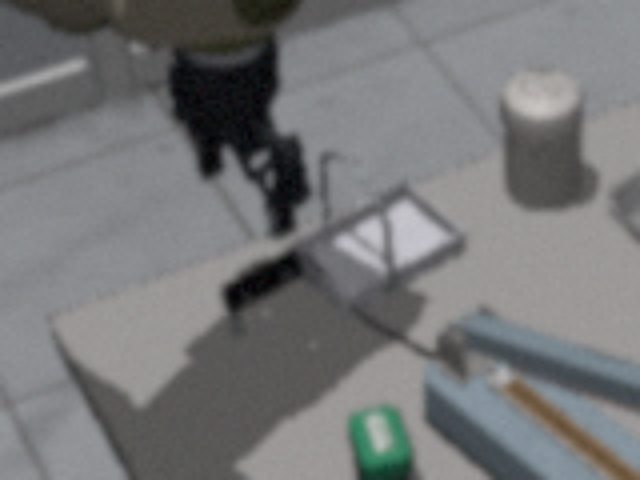

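Request:
step_arm:
  xyz:
    - [0, 0, 1]
    - [0, 0, 3]
    - [0, 0, 5]
    - [0, 0, 7]
    - [0, 0, 8.5]
    - [0, 0, 9.4]
    - [0, 0, 9.8]
    - [0, 0, 9.8]
  delta_rot:
    - [0, 0, 0]
    - [0, 0, 0]
    - [0, 0, 0]
    - [0, 0, 0]
    - [0, 0, 0]
    - [0, 0, 0]
    - [0, 0, 0]
    - [0, 0, 0]

```text
time_s: 3.07
position: [0.434, 0.3047, 0.0236]
tcp_rot: [-0.342, 3.123, 0.0]
ft_force: [-0.4, -0.2, 0.0]
width: 0.0857
grip_force: 0.0
```

The crop shows the open fingers above the handle, which is at about (260,282) in the crop. Next I close on it.

Request:
step_arm:
  xyz:
    - [0, 0, 0]
    - [0, 0, 0]
    - [0, 0, 0]
    - [0, 0, 0]
    - [0, 0, 0]
    - [0, 0, 0]
    - [0, 0, 0]
    - [0, 0, 0]
    - [0, 0, 0]
    - [0, 0, 0]
  delta_rot:
    - [0, 0, 0]
    - [0, 0, 0]
    - [0, 0, 0]
    - [0, 0, 0]
    - [0, 0, 0]
    - [0, 0, 0]
    - [0, 0, 0]
    - [0, 0, 0]
    - [0, 0, 0]
    - [0, 0, 0]
  fingers: 1

```text
time_s: 3.9
position: [0.4339, 0.3046, 0.0237]
tcp_rot: [-0.342, 3.122, 0.0]
ft_force: [-0.9, -1.3, 6.3]
width: 0.0127
grip_force: 58.9
```

Request:
step_arm:
  xyz:
    - [0, 0, -0.3]
    - [0, 0, -1]
    - [0, 0, -2]
    - [0, 0, -3]
    - [0, 0, -3]
    - [0, 0, -3]
  delta_rot:
    - [0, 0, 0]
    - [0, 0, 0]
    - [0, 0, 0]
    - [0, 0, 0]
    - [0, 0, 0]
    - [0, 0, 0]

```text
time_s: 4.4
position: [0.434, 0.3047, 0.0541]
tcp_rot: [-0.342, 3.121, 0.001]
ft_force: [0.9, 0.1, -2.7]
width: 0.0136
grip_force: 58.4
```

Run:
```python
from h import *
np.set_printoptions(precision=4,suppress=True)
s=sense();print(s["time_s"],s["position"],R.from_rotvec(s["tcp_rot"]).as_matrix()[:,0],s["ft_force"],s["ft_torque"],s["width"],s["grip_force"])
# bail in tool/grasp frame by depth from both views
p=np.array(s["position"])
for c in("top","scene"):
    im,d=camera(c);W=cloud(c,d);r=trace(c,"pan")
    P=W[r[0]["region"]&(d>0)];H=P[(P[:,2]>.09)&(P[:,2]<.17)&(P[:,0]>.505)&(P[:,0]<.56)]
    print(c,len(H),H.mean(0),H[H[:,2]>.135].mean(0),np.sort(H[:,2])[-8:],np.polyfit(H[:,1],H[:,0],1))
    if c=="top":a=place_of(c,"pan_bail")
    else:
        b=place_of(c,"pan_bail")
        if a and b: X=tri({"top":a[0]["position"],"scene":b[0]["position"]});print(X,a[0]["p"],b[0]["p"])
```

```text
4.4 [0.434  0.3047 0.0541] [-0.9763 -0.2165 -0.0015] [ 0.8779  0.0807 -2.6941] [-0.0769  0.3062 -0.0496] 0.01355300074087128 58.409857749938965
top 123 [0.5283 0.3203 0.133 ] [0.5274 0.3255 0.1436] [0.1482 0.1482 0.1484 0.149  0.1492 0.1495 0.1496 0.1497] [-0.2228  0.5997]
scene 66 [0.5313 0.3144 0.1244] [0.5301 0.3216 0.1411] [0.1435 0.1447 0.145  0.1452 0.1454 0.1463 0.1465 0.1468] [-0.2128  0.5982]
[0.5339 0.3322 0.1324] 0.84 0.86
```

Request:
step_arm:
  xyz:
    - [0, 0, -1]
    - [0, 0, -3]
    - [0, 0, -6]
    - [0, 0, -9.5]
    - [0, 0, -13]
    - [0.3, -0.8, -16.5]
    - [1, -2.3, -20]
    - [2, -4.8, -23]
    - [3.2, -7.6, -25]
    - [4.5, -10.6, -25.9]
    - [5.9, -13.9, -26]
    - [7.3, -17.3, -26]
  delta_rot:
    - [0, 0, 0]
    - [0, 0, 0]
    - [0, 0, 0]
    - [0, 0, 0]
    - [0, 0, 0]
    - [0, 0, 0]
    - [0, 0, 0]
    - [0, 0, 0]
    - [0, 0, 0]
    - [0, 0, 0]
    - [0, 0, 0]
    - [0, 0, 0]

```text
time_s: 5.7
position: [0.399, 0.1187, 0.3147]
tcp_rot: [-0.343, 3.121, -0.001]
ft_force: [1.1, -0.8, -2.9]
width: 0.013
grip_force: 58.6
```

Request:
step_arm:
  xyz:
    - [1.4, -3.4, 0]
    - [2.8, -6.8, 0]
    - [4.2, -10.1, 0]
    - [5.6, -13.4, 0]
    - [7, -16.6, 0]
    - [8.3, -19.6, 0]
    - [9.5, -22.4, 0]
    - [10.5, -24.8, 0]
    - [11.3, -26.7, 0]
    - [11.9, -28, 0]
    - [12.2, -28.7, 0]
    - [12.3, -28.9, 0]
  delta_rot:
    - [0, 0, 0.02]
    - [0, 0, 0.06]
    - [0, 0, 0.12]
    - [0, 0, 0.18]
    - [0, 0, 0.25]
    - [0, 0, 0.32]
    - [0, 0, 0.39]
    - [0, 0, 0.45]
    - [0, 0, 0.51]
    - [0, 0, 0.56]
    - [0, 0, 0.585]
    - [0, 0, 0.595]

```text
time_s: 6.7
position: [0.342, -0.1896, 0.3136]
tcp_rot: [-0.592, -3.085, 0.0]
ft_force: [0.2, 0.5, -3.3]
width: 0.0134
grip_force: 58.6
```

```bash
cat > hk.py <<'E'
from h import *
np.set_printoptions(precision=4,suppress=True)
a=np.radians(-21.6);o=np.array([.571,-.28]);ex=np.array([np.cos(a),np.sin(a)]);ey=np.array([-ex[1],ex[0]])
def st(P): P=np.atleast_2d(P);return np.c_[(P[:,:2]-o)@ex,(P[:,:2]-o)@ey,P[:,2]]
def wo(q): q=np.asarray(q);return np.append(o+q[0]*ex+q[1]*ey,q[2])
def show():
    s=sense();f=np.array(s["ft_force"]);M=R.from_rotvec(s["tcp_rot"]).as_matrix()
    fw=-M[:,0];print("t %.2f"%s["time_s"],"tcp",np.array(s["position"]),"stand",st(s["position"])[0],"yaw",round(np.degrees(np.arctan2(fw[1],fw[0])),2),"tilt",M[2,0].round(4),M[2,1].round(4),
     "F fwd,left,up",f[:2]@ex,f[:2]@ey,f[2],"grip",s["grip_force"]);return s
E
python3 - <<'E'
from hk import *
show()
# hook swing sequence by scene camera
D=[]
for k in range(14):
    t=sense()["time_s"];im,d=camera("scene");D.append((t,im,d))
import pickle;pickle.dump(D,open("seq.pkl","wb"))
W0=[]
for t,im,d in D:
    L=cloud("scene",d).reshape(-1,3);L=st(L);m=(d.ravel()>0)&(np.hypot(L[:,0],L[:,1])<.05)&(L[:,2]>.15)&(L[:,2]<.29)
    Q=L[m]; 
    b=[Q[(Q[:,2]>z)&(Q[:,2]<z+.02)] for z in(.16,.18,.2,.22,.24,.26)]
    print("%.2f"%t,len(Q),[(len(x),x[:,0].mean().round(4)) for x in b if len(x)],Q[:,1].mean().round(3),Q[:,2].min().round(3))
cv2.imwrite("pics/h0.png",np.hstack([cv2.resize(D[k][1][250:340,360:430],None,fx=5,fy=5) for k in(0,6)]))
E
```

```text
t 6.70 tcp [ 0.342  -0.1896  0.3136] stand [-0.2462 -0.0002  0.3136] yaw -21.71 tilt -0.0 -0.0002 F fwd,left,up -0.03598300224475837 0.528833379335244 -3.3175538153244433 grip 58.63635241985321
6.70 197 [(34, np.float64(-0.0126)), (43, np.float64(-0.0133)), (20, np.float64(0.0001)), (20, np.float64(0.0059)), (11, np.float64(0.0046)), (58, np.float64(0.0026))] -0.004 0.165
6.75 193 [(31, np.float64(-0.0094)), (40, np.float64(-0.0096)), (21, np.float64(0.0008)), (20, np.float64(0.007)), (13, np.float64(0.0055)), (57, np.float64(0.0027))] -0.004 0.166
6.80 194 [(35, np.float64(-0.0014)), (40, np.float64(-0.0045)), (20, np.float64(0.0087)), (17, np.float64(0.0103)), (17, np.float64(0.0057)), (55, np.float64(0.0025))] -0.004 0.164
6.85 186 [(31, np.float64(0.0082)), (34, np.float64(0.0057)), (16, np.float64(0.0122)), (19, np.float64(0.0144)), (18, np.float64(0.007)), (53, np.float64(0.0026))] -0.004 0.159
6.90 191 [(33, np.float64(0.0155)), (33, np.float64(0.0119)), (18, np.float64(0.0208)), (20, np.float64(0.0182)), (18, np.float64(0.0117)), (59, np.float64(0.0023))] -0.004 0.164
6.95 19
[... 911 characters left out ...]
4(-0.0095)), (42, np.float64(-0.0097)), (19, np.float64(0.0044)), (19, np.float64(0.0072)), (14, np.float64(0.0058)), (57, np.float64(0.0023))] -0.004 0.165
7.25 195 [(30, np.float64(-0.0113)), (40, np.float64(-0.0121)), (24, np.float64(-0.0025)), (19, np.float64(0.0058)), (11, np.float64(0.0055)), (60, np.float64(0.0025))] -0.004 0.163
7.30 195 [(32, np.float64(-0.0118)), (39, np.float64(-0.0101)), (22, np.float64(-0.0006)), (19, np.float64(0.0063)), (12, np.float64(0.0051)), (57, np.float64(0.0025))] -0.004 0.165
7.35 196 [(33, np.float64(-0.006)), (42, np.float64(-0.0053)), (22, np.float64(0.0049)), (17, np.float64(0.0091)), (16, np.float64(0.0062)), (55, np.float64(0.0028))] -0.004 0.165
```

Request:
step_arm:
  xyz:
    - [0, 0, 0.6]
    - [0, 0, 2.2]
    - [0, 0, 4.6]
    - [0, 0, 7.6]
    - [0, 0, 10.8]
    - [0, 0, 13.6]
    - [0, 0, 15.9]
    - [0, 0, 17.4]
    - [0, 0, 18.2]
    - [0, 0, 18.4]
    - [0, 0, 18.4]
  delta_rot:
    - [0, 0, 0]
    - [0, 0, 0]
    - [0, 0, 0]
    - [0, 0, 0]
    - [0, 0, 0]
    - [0, 0, 0]
    - [0, 0, 0]
    - [0, 0, 0]
    - [0, 0, 0]
    - [0, 0, 0]
    - [0, 0, 0]

```text
time_s: 8.32
position: [0.3423, -0.1888, 0.1289]
tcp_rot: [-0.588, -3.085, -0.001]
ft_force: [0.4, 0.2, -3.3]
width: 0.0132
grip_force: 58.6
```

Request:
step_arm:
  xyz:
    - [-0.4, 0, 0]
    - [-1.4, 0, 0]
    - [-3, 0, 0]
    - [-5, 0, 0]
    - [-7, 0, 0]
    - [-8.9, 0, 0]
    - [-10.5, 0, 0]
    - [-11.7, 0, 0]
    - [-12.3, 0, 0]
    - [-12.6, 0, 0]
    - [-12.6, 0, 0]
  delta_rot:
    - [0, 0, 0]
    - [0, 0, 0]
    - [0, 0, 0]
    - [0, 0, 0]
    - [0, 0, 0]
    - [0, 0, 0]
    - [0, 0, 0]
    - [0, 0, 0]
    - [0, 0, 0]
    - [0, 0, 0]
    - [0, 0, 0]

```text
time_s: 9.23
position: [0.46, -0.2354, 0.1294]
tcp_rot: [0.588, 3.086, -0.0]
ft_force: [-0.5, 1.4, -3.5]
width: 0.0133
grip_force: 58.7
```

```bash
cat > look.py <<'E'
from hk import *
import sys,pickle
from scipy.optimize import least_squares
n=int(sys.argv[1]);s=show();zb=s["position"][2]+.0917
D=[]
for k in range(n):
    t=sense()["time_s"];im,d=camera("scene");D.append((t,im,d))
imt,dt=camera("top");pickle.dump((D,imt,dt),open("seq.pkl","wb"))
T=[];X=[]
for t,im,d in D:
    L=st(cloud("scene",d).reshape(-1,3));m=(d.ravel()>0)&(np.abs(L[:,1]+.004)<.012)&(np.abs(L[:,0])<.045)
    Q=L[m];lo=Q[(Q[:,2]>.15)&(Q[:,2]<.2)]
    T.append(t);X.append([lo[:,0].mean(),len(lo)])
X=np.array(X);T=np.array(T)
f=lambda p:p[0]+p[1]*np.cos(2*np.pi*(T-p[2])/p[3])-X[:,0]
if n>6:
    r=min((least_squares(f,[.004,.014,T[0]+ph,.6]) for ph in(0,.15,.3,.45)),key=lambda r:r.cost)
    print("mean,amp,peak,T",r.x,"rms",np.sqrt(2*r.cost/len(T)))
    p=r.x if r.x[1]>0 else [r.x[0],-r.x[1],r.x[2]+r.x[3]/2,r.x[3]]
    t=sense()["time_s"];k=np.ceil((t-p[2])/p[3]);print("now",t,"peaks",[round(p[2]+(k+i)*p[3],3) for i in range(5)])
else: print(T,X[:,0])
for nm,d in(("scene",D[-1][2]),("top",dt)):
    L=st(cloud(nm,d).reshape(-1,3))[d.ravel()>0]
    B=L[(np.abs(L[:,2]-zb)<.012)&(L[:,0]>s_x-.02)&(L[:,0]<s_x+.02)&(np.abs(L[:,1])<.04)] if (s_x:=st(s["position"])[0,0]+.0955) is not None else 0
    for lo,hi in((-.035,-.012),(-.012,.012),(.012,.035)):
        b=B[(B[:,1]>lo)&(B[:,1]<hi)]
        if len(b):print(nm,"bail y",lo,len(b),b.mean(0))
im=D[-1][1];cv2.imwrite(sys.argv[2],np.hstack([cv2.resize(D[-1][1][245:345,340:450],None,fx=3.6,fy=3.6),cv2.resize(imt[170:270,410:520],None,fx=3.6,fy=3.6)]))
E
python3 look.py 14 pics/a0.png
```

```text
t 9.23 tcp [ 0.46   -0.2354  0.1294] stand [-0.1196  0.0006  0.1294] yaw -21.58 tilt -0.0004 -0.0001 F fwd,left,up -0.9715233784224946 1.1568201892749506 -3.4980113581877066 grip 58.66168141365051
mean,amp,peak,T [ 0.0046 -0.0106  9.552   0.5882] rms 0.0008275744748578807
now 9.9833 peaks [np.float64(10.434), np.float64(11.022), np.float64(11.611), np.float64(12.199), np.float64(12.787)]
scene bail y -0.035 22 [-0.0218 -0.0214  0.2145]
scene bail y -0.012 22 [-0.0218 -0.001   0.2203]
scene bail y 0.012 10 [-0.0225  0.0208  0.2167]
top bail y -0.035 8 [-0.0241 -0.025   0.2136]
top bail y 0.012 29 [-0.0248  0.0229  0.2157]
```

View pics/a0.png

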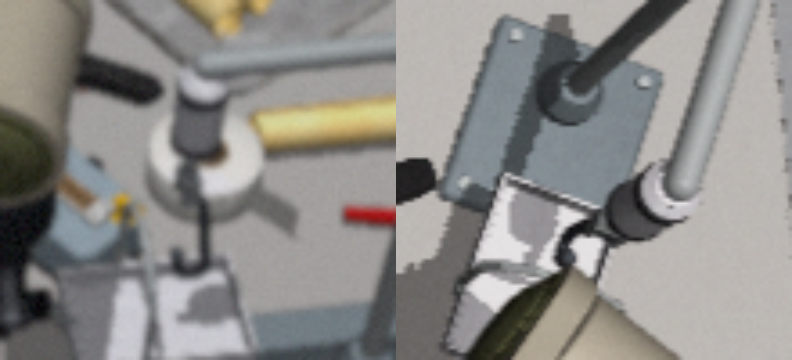

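The scene crop (left) shows the J hook near (195,240), with the bail's leg and tray just to its left. The top crop shows the wrist about 50 crop px (14 px in the image) short of the spring cylinder, so I check that clearance.

Run:
```python
from hk import *
import pickle
from scipy.optimize import least_squares
D,imt,dt=pickle.load(open("seq.pkl","rb"))
T=[];X=[]
for t,im,d in D:
    L=st(cloud("scene",d).reshape(-1,3))[d.ravel()>0]
    r=[t]
    for lo,hi in((.157,.18),(.18,.2),(.2,.215),(.226,.245),(.26,.28)):
        Q=L[(L[:,2]>lo)&(L[:,2]<hi)&(np.abs(L[:,1]+.003)<.012)&(np.abs(L[:,0]-.002)<.035)]
        r+=[len(Q),Q[:,0].mean() if len(Q) else np.nan]
    print(np.round(r,4))
    X.append(r)
X=np.array(X)
for c in(2,4,8):
    f=lambda p:p[0]+p[1]*np.cos(2*np.pi*(X[:,0]-p[2])/p[3])-X[:,c]
    r=min((least_squares(f,[.004,.014,9.3+ph,.6],bounds=([-.1,0,9,.5],[.1,.05,10.2,.7])) for ph in(0,.15,.3,.45)),key=lambda r:r.cost)
    print(c,r.x,np.sqrt(2*r.cost/14))
for nm,d in(("scene",D[-1][2]),("top",dt)):
    L=st(cloud(nm,d).reshape(-1,3))[d.ravel()>0]
    for z in np.arange(.24,.5,.03):
        Q=L[(L[:,2]>z)&(L[:,2]<z+.03)&(np.abs(L[:,1])<.08)&(L[:,0]<-.02)&(L[:,0]>-.3)]
        if len(Q):print(nm,z.round(2),len(Q),Q[Q[:,0].argmax()])
```

```text
[ 9.2333 28.      0.0166 36.      0.013  14.      0.0184 19.      0.0156
 56.      0.0026]
[ 9.2833 32.      0.018  37.      0.0148 11.      0.022  19.      0.0176
 56.      0.0026]
[ 9.3333 34.      0.0133 34.      0.0098 13.      0.0164 12.      0.0164
 54.      0.0023]
[ 9.3833 33.      0.008  34.      0.0056 16.      0.0138 19.      0.0141
 56.      0.0026]
[ 9.4333 33.      0.0019 39.     -0.0009 11.      0.01   15.      0.0114
 57.      0.0025]
[ 9.4833 24.     -0.0022 30.     -0.0012 14.      0.0074 15.      0.0091
 57.      0.0028]
[ 9.5333 25.     -0.0076 27.     -0.0057 17.      0.0023 19.      0.0041
 56.      0.0026]
[ 9.5833 26.     -0.0058 27.     -0.0046 14.      0.0047 17.      0.0089
 56.      0.0026]
[ 9.6333 24.     -0.0017 31.     -0.0017 14.      0.0078 19.      0.0081
 55.      0.0026]
[ 9.6833 32.      0.0032 37.      0.0003 15.      0.0078 17.      0.0129
 54.      0.0028]
[ 9.7333 32.      0.0103 40.      0.0071 13.      0.0114 17.      0.0152
 58.      0.0025]
[ 9.7833 29.      0.0156 38.      0.0116 11.      0.0197 15.      0.0166
 53.      0.0025]
[ 9.8333
[... 314 characters left out ...]
0.0010051215555765874
scene 0.24 144 [-0.0852 -0.0126  0.2676]
scene 0.27 259 [-0.0857 -0.0137  0.2728]
scene 0.3 78 [-0.088  -0.0191  0.3021]
scene 0.33 98 [-0.1033 -0.065   0.359 ]
scene 0.36 611 [-0.0599  0.0346  0.3855]
scene 0.39 1466 [-0.0591  0.0422  0.3967]
scene 0.42 2019 [-0.0716  0.0419  0.4207]
scene 0.45 1400 [-0.1263  0.0595  0.45  ]
scene 0.48 738 [-0.2048  0.0391  0.48  ]
top 0.27 3 [-0.1499  0.0265  0.2918]
top 0.3 40 [-0.1471  0.0301  0.3254]
top 0.33 82 [-0.1321  0.0679  0.355 ]
top 0.36 142 [-0.0623  0.044   0.3801]
top 0.39 1278 [-0.0605  0.0431  0.3937]
top 0.42 2568 [-0.073   0.0436  0.4204]
top 0.45 2057 [-0.1338  0.0657  0.4503]
top 0.48 745 [-0.2087  0.0478  0.4816]
```

Request:
step_arm:
  xyz:
    - [-0.1, 0, 0]
    - [-0.3, 0, 0]
    - [-0.65, 0, 0]
    - [-1.05, 0, 0]
    - [-1.4, 0, 0]
    - [-1.65, 0, 0]
    - [-1.78, 0, 0]
    - [-1.8, 0, 0]
  delta_rot:
    - [0, 0, 0]
    - [0, 0, 0]
    - [0, 0, 0]
    - [0, 0, 0]
    - [0, 0, 0]
    - [0, 0, 0]
    - [0, 0, 0]
    - [0, 0, 0]

```text
time_s: 10.65
position: [0.4765, -0.242, 0.1292]
tcp_rot: [-0.588, -3.086, -0.0]
ft_force: [-0.2, 0.1, -3.6]
width: 0.0131
grip_force: 58.7
```

```bash
cat > ph.py <<'E'
from hk import *
import sys
from scipy.optimize import least_squares
n=int(sys.argv[1]);s=show();D=[]
for k in range(n):
    t=sense()["time_s"];im,d=camera("scene");D.append((t,im,d))
X=[];F=[]
for t,im,d in D:
    L=st(cloud("scene",d).reshape(-1,3))[d.ravel()>0];Y=L[(np.abs(L[:,1]+.003)<.012)&(np.abs(L[:,0]-.002)<.035)]
    g=lambda lo,hi:Y[(Y[:,2]>lo)&(Y[:,2]<hi)][:,0].mean()
    X.append([t,g(.157,.18),g(.18,.2)])
X=np.array(X);print(np.round(X,4).tolist() if n<6 else "");sx=st(s["position"])[0,0]+.0975
zb=s["position"][2]+.0917
B=L[(np.abs(L[:,2]-zb)<.008)&(np.abs(L[:,0]-sx)<.012)&(np.abs(L[:,1])<.03)]
b1=B[B[:,1]>.012];b2=B[B[:,1]<-.012]
print("bail scene x:",[(len(b),b.mean(0)) for b in(b1,b2)])
if n>6:
  for c in(1,2):
    f=lambda p:p[0]+p[1]*np.cos(2*np.pi*(X[:,0]-p[2])/p[3])-X[:,c]
    r=min((least_squares(f,[.004,.01,X[0,0]+q,.574],bounds=([-.1,0,X[0,0]-.1,.56],[.1,.05,X[0,0]+.6,.6])) for q in(0,.15,.3,.45)),key=lambda r:r.cost)
    print(r.x,"rms",np.sqrt(2*r.cost/n),"peaks",[round(r.x[2]+i*r.x[3],3) for i in range(6)])
else: print("mean x low",X[:,1].mean(),X[:,2].mean(),"std",X[:,1].std())
show()
cv2.imwrite("pics/last.png",cv2.resize(D[-1][1][245:345,340:450],None,fx=5,fy=5))
E
python3 ph.py 11
```

```text
t 10.65 tcp [ 0.4765 -0.242   0.1292] stand [-0.1018  0.0006  0.1292] yaw -21.58 tilt 0.0 0.0 F fwd,left,up -0.17475521850708964 0.01428678579219981 -3.648531404416883 grip 58.657395243644714

bail scene x: [(8, array([-0.004 ,  0.0179,  0.2175])), (15, array([-0.0037, -0.0187,  0.2171]))]
[ 0.0044  0.0141 10.9849  0.56  ] rms 0.0011419644822217388 peaks [np.float64(10.985), np.float64(11.545), np.float64(12.105), np.float64(12.665), np.float64(13.225), np.float64(13.785)]
[ 0.0032  0.0154 10.9782  0.5739] rms 0.0008585289696185161 peaks [np.float64(10.978), np.float64(11.552), np.float64(12.126), np.float64(12.7), np.float64(13.274), np.float64(13.848)]
t 11.20 tcp [ 0.4763 -0.2419  0.1293] stand [-0.1021  0.0006  0.1293] yaw -21.59 tilt -0.0 0.0 F fwd,left,up -0.1854903899846468 -0.38638657475048044 -3.002224947519853 grip 58.65680158138275
```

Request:
step_arm:
  xyz:
    - [0, 0, 0]
    - [0, 0, 0]
    - [0, 0, 0]
    - [0, 0, 0]
    - [0, 0, 0]
    - [0, 0, 0]
    - [0, 0, 0]
    - [-0.2, 0, 0]
    - [-0.68, 0, 0]
    - [-1.26, 0, 0]
    - [-1.55, 0, 0]
    - [-1.58, 0, 0]
  delta_rot:
    - [0, 0, 0]
    - [0, 0, 0]
    - [0, 0, 0]
    - [0, 0, 0]
    - [0, 0, 0]
    - [0, 0, 0]
    - [0, 0, 0]
    - [0, 0, 0]
    - [0, 0, 0]
    - [0, 0, 0]
    - [0, 0, 0]
    - [0, 0, 0]

```text
time_s: 12.2
position: [0.4916, -0.2481, 0.1292]
tcp_rot: [0.588, 3.086, -0.0]
ft_force: [-1.4, 0.4, -3.3]
width: 0.0134
grip_force: 58.6
```

```bash
sed -i 's/n<6/n<13/;s/n>6/n>12/' ph.py; python3 ph.py 12
```

```text
t 12.20 tcp [ 0.4916 -0.2481  0.1292] stand [-0.0855  0.0005  0.1292] yaw -21.58 tilt -0.0003 -0.0001 F fwd,left,up -1.430570339161086 -0.0897418915391665 -3.3074434163472946 grip 58.63791346549988
[[12.2, 0.014, 0.0104], [12.25, 0.013, 0.0106], [12.3, 0.0126, 0.007], [12.35, 0.0117, 0.007], [12.4, 0.011, 0.0082], [12.45, 0.0119, 0.0072], [12.5, 0.0118, 0.0067], [12.55, 0.0106, 0.0082], [12.6, 0.0121, 0.0086], [12.65, 0.0118, 0.0078], [12.7, 0.0123, 0.0078], [12.75, 0.0132, 0.006]]
bail scene x: [(4, array([0.012 , 0.0139, 0.2183])), (15, array([ 0.0119, -0.0198,  0.2164]))]
mean x low 0.012172181851567885 0.007952101577191657 std 0.0009052378842269967
t 12.80 tcp [ 0.4909 -0.2477  0.1293] stand [-0.0863  0.0005  0.1293] yaw -21.59 tilt -0.0 0.0 F fwd,left,up -0.03511861908268464 -0.19734216193489035 -1.9012471268202467 grip 58.6063814163208
```

The hook leans quietly on the bail at about 0.08 rad, with under 1 mm of scatter. I hold the touch, then descend along the shank.

Request:
step_arm:
  xyz:
    - [0, 0, 0]
    - [0, 0, 0]
    - [0, 0, 0]
    - [0, 0, 0]
    - [0, 0, 0]
    - [0, 0, 0]
    - [0, 0, 0]
    - [0, 0, 0]
    - [0, 0, 0]
    - [0, 0, 0]
    - [0, 0, 0]
    - [0, 0, 0]
  delta_rot:
    - [0, 0, 0]
    - [0, 0, 0]
    - [0, 0, 0]
    - [0, 0, 0]
    - [0, 0, 0]
    - [0, 0, 0]
    - [0, 0, 0]
    - [0, 0, 0]
    - [0, 0, 0]
    - [0, 0, 0]
    - [0, 0, 0]
    - [0, 0, 0]

```text
time_s: 13.8
position: [0.491, -0.2477, 0.1293]
tcp_rot: [0.588, 3.086, -0.0]
ft_force: [-0.2, -0.3, -3.2]
width: 0.013
grip_force: 58.6
```

Request:
step_arm:
  xyz:
    - [0, 0, 0.05]
    - [0, 0, 0.15]
    - [0, 0, 0.3]
    - [0, 0, 0.45]
    - [0, 0, 0.6]
    - [0, 0, 0.75]
    - [0, 0, 0.9]
    - [0, 0, 1.05]
    - [0, 0, 1.2]
    - [0, 0, 1.3]
    - [0, 0, 1.35]
    - [0, 0, 1.35]
  delta_rot:
    - [0, 0, 0]
    - [0, 0, 0]
    - [0, 0, 0]
    - [0, 0, 0]
    - [0, 0, 0]
    - [0, 0, 0]
    - [0, 0, 0]
    - [0, 0, 0]
    - [0, 0, 0]
    - [0, 0, 0]
    - [0, 0, 0]
    - [0, 0, 0]

```text
time_s: 14.8
position: [0.491, -0.2477, 0.1157]
tcp_rot: [-0.588, -3.086, -0.0]
ft_force: [-0.7, -0.1, -3.6]
width: 0.0129
grip_force: 58.6
```

```bash
python3 ph.py 4
```

```text
t 14.80 tcp [ 0.491  -0.2477  0.1157] stand [-0.0863  0.0006  0.1157] yaw -21.59 tilt 0.0002 0.0001 F fwd,left,up -0.586845789138293 -0.3230567570531355 -3.620341678282482 grip 58.636815547943115
[[14.8, 0.0103, 0.0097], [14.85, 0.0103, 0.0085], [14.9, 0.0097, 0.0087], [14.95, 0.0107, 0.0088]]
bail scene x: [(8, array([0.012 , 0.0174, 0.2044])), (17, array([ 0.0114, -0.0195,  0.204 ]))]
mean x low 0.010261738142408007 0.008911900111502953 std 0.00037318469322333234
t 15.00 tcp [ 0.491  -0.2478  0.1159] stand [-0.0862  0.0005  0.1159] yaw -21.59 tilt -0.0001 -0.0001 F fwd,left,up 0.1540472237936696 -0.3330753017615065 -3.446352972343137 grip 58.589333295822144
```

View pics/last.png

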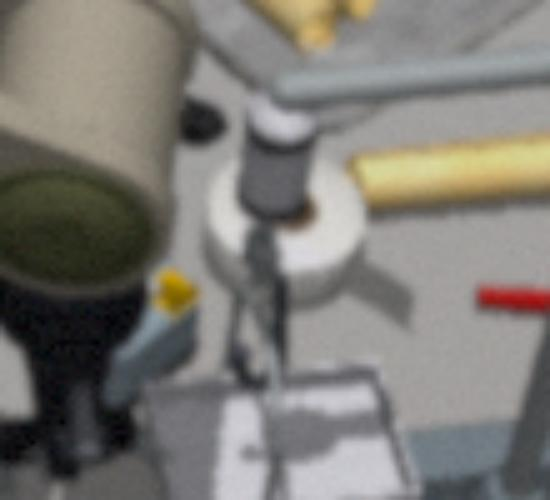

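The crop shows the bail's arch crossing the hook above the ball tip (240,360) and lying against the shank (280,320). Lean shrinks as predicted, so I continue down into the throat.

Request:
step_arm:
  xyz:
    - [0, 0, 0.1]
    - [0, 0, 0.2]
    - [0, 0, 0.35]
    - [0, 0, 0.5]
    - [0, 0, 0.65]
    - [0, 0, 0.8]
    - [0, 0, 0.95]
    - [0, 0, 1.1]
    - [0, 0, 1.2]
    - [0, 0, 1.3]
    - [0, 0, 1.35]
    - [0, 0, 1.35]
  delta_rot:
    - [0, 0, 0]
    - [0, 0, 0]
    - [0, 0, 0]
    - [0, 0, 0]
    - [0, 0, 0]
    - [0, 0, 0]
    - [0, 0, 0]
    - [0, 0, 0]
    - [0, 0, 0]
    - [0, 0, 0]
    - [0, 0, 0]
    - [0, 0, 0]

```text
time_s: 16.0
position: [0.491, -0.2477, 0.1022]
tcp_rot: [-0.588, -3.086, -0.0]
ft_force: [-0.3, -0.5, -3.5]
width: 0.013
grip_force: 58.7
```

```bash
python3 ph.py 4
```

```text
t 16.00 tcp [ 0.491  -0.2477  0.1022] stand [-0.0863  0.0006  0.1022] yaw -21.59 tilt 0.0002 0.0001 F fwd,left,up -0.11636019225091654 -0.5828647034339917 -3.5484632089524775 grip 58.67586851119995
[[16.0, 0.0092, 0.0091], [16.05, 0.0103, 0.009], [16.1, 0.0097, 0.0083], [16.15, 0.0098, 0.0086]]
bail scene x: [(9, array([0.0109, 0.02  , 0.19  ])), (14, array([ 0.0116, -0.0199,  0.1898]))]
mean x low 0.009724020587379449 0.00875942918563042 std 0.0004077073200516962
t 16.20 tcp [ 0.491  -0.2477  0.1024] stand [-0.0863  0.0006  0.1024] yaw -21.59 tilt -0.0001 -0.0 F fwd,left,up -0.3773591324096543 0.5091460803166727 -2.700154809094399 grip 58.634135127067566
```

Request:
step_arm:
  xyz:
    - [0, 0, 0.1]
    - [0, 0, 0.2]
    - [0, 0, 0.3]
    - [0, 0, 0.4]
    - [0, 0, 0.5]
    - [0, 0, 0.6]
    - [0, 0, 0.7]
    - [0, 0, 0.8]
    - [0, 0, 0.9]
    - [0, 0, 1.0]
    - [0, 0, 1.05]
    - [0, 0, 1.05]
  delta_rot:
    - [0, 0, 0]
    - [0, 0, 0]
    - [0, 0, 0]
    - [0, 0, 0]
    - [0, 0, 0]
    - [0, 0, 0]
    - [0, 0, 0]
    - [0, 0, 0]
    - [0, 0, 0]
    - [0, 0, 0]
    - [0, 0, 0]
    - [0, 0, 0]

```text
time_s: 17.2
position: [0.4909, -0.2477, 0.0917]
tcp_rot: [-0.588, -3.086, -0.0]
ft_force: [0.3, -0.1, -2.1]
width: 0.0134
grip_force: 58.6
```

```bash
python3 ph.py 4
```

```text
t 17.20 tcp [ 0.4909 -0.2477  0.0917] stand [-0.0863  0.0006  0.0917] yaw -21.59 tilt 0.0002 0.0001 F fwd,left,up 0.33225237581972306 0.06044246177824985 -2.1459961039871547 grip 58.61899137496948
[[17.2, 0.0089, 0.0089], [17.25, 0.01, 0.008], [17.3, 0.0094, 0.0085], [17.35, 0.0088, 0.0091]]
bail scene x: [(8, array([0.0118, 0.021 , 0.1789])), (13, array([ 0.0119, -0.0182,  0.1789]))]
mean x low 0.00927559420695798 0.008627835256531196 std 0.0004815499711573218
t 17.40 tcp [ 0.491  -0.2477  0.0919] stand [-0.0863  0.0005  0.0919] yaw -21.59 tilt -0.0 -0.0 F fwd,left,up -0.10547735426608669 0.10934977346162296 -3.927841014810037 grip 58.61301004886627
```

View pics/last.png

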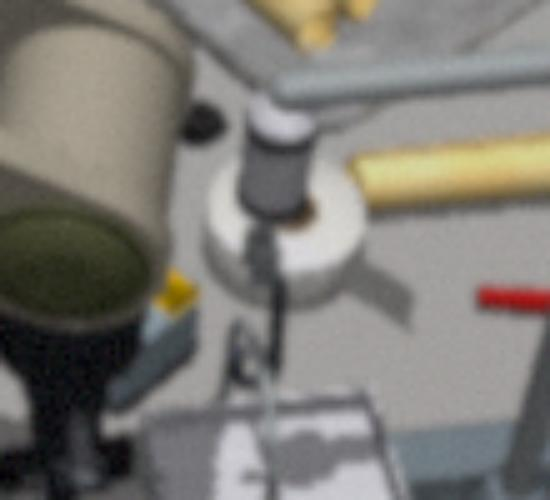

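The bail crosses at (260,370), below the ball tip (238,345), so it is inside the throat with the shank on its right. Next I lower slowly and ease the lean off.

Request:
step_arm:
  xyz:
    - [0.02, 0, 0.05]
    - [0.05, 0, 0.1]
    - [0.08, 0, 0.17]
    - [0.12, 0, 0.24]
    - [0.16, 0, 0.31]
    - [0.2, 0, 0.38]
    - [0.24, 0, 0.45]
    - [0.28, 0, 0.52]
    - [0.32, 0, 0.59]
    - [0.35, 0, 0.65]
    - [0.36, 0, 0.7]
    - [0.36, 0, 0.7]
  delta_rot:
    - [0, 0, 0]
    - [0, 0, 0]
    - [0, 0, 0]
    - [0, 0, 0]
    - [0, 0, 0]
    - [0, 0, 0]
    - [0, 0, 0]
    - [0, 0, 0]
    - [0, 0, 0]
    - [0, 0, 0]
    - [0, 0, 0]
    - [0, 0, 0]

```text
time_s: 18.4
position: [0.4876, -0.2464, 0.0847]
tcp_rot: [-0.588, -3.086, -0.0]
ft_force: [-0.3, -0.2, -2.2]
width: 0.013
grip_force: 58.7
```

```bash
python3 ph.py 4
```

```text
t 18.40 tcp [ 0.4876 -0.2464  0.0847] stand [-0.0899  0.0006  0.0847] yaw -21.59 tilt 0.0002 0.0001 F fwd,left,up -0.21761877050899647 -0.3035182747518579 -2.2179473699515793 grip 58.65556061267853
[[18.4, 0.007, 0.0037], [18.45, 0.0064, 0.0037], [18.5, 0.0058, 0.0045], [18.55, 0.0054, 0.0052]]
bail scene x: [(6, array([0.0083, 0.0186, 0.1739])), (12, array([ 0.0075, -0.0175,  0.1736]))]
mean x low 0.006146737635247295 0.0042743421592445745 std 0.0005935737449934809
t 18.60 tcp [ 0.4877 -0.2464  0.0848] stand [-0.0898  0.0005  0.0848] yaw -21.59 tilt -0.0001 -0.0 F fwd,left,up -0.671973494744509 0.3435727213125328 -3.7269530499864008 grip 58.63084137439728
```

Request:
step_arm:
  xyz:
    - [0.02, 0, 0.03]
    - [0.04, 0, 0.07]
    - [0.06, 0, 0.11]
    - [0.08, 0, 0.15]
    - [0.1, 0, 0.19]
    - [0.12, 0, 0.2]
    - [0.12, 0, 0.2]
  delta_rot:
    - [0, 0, 0]
    - [0, 0, 0]
    - [0, 0, 0]
    - [0, 0, 0]
    - [0, 0, 0]
    - [0, 0, 0]
    - [0, 0, 0]

```text
time_s: 19.18
position: [0.4865, -0.246, 0.0828]
tcp_rot: [0.588, 3.086, -0.0]
ft_force: [0.3, 0.3, -3.3]
width: 0.013
grip_force: 58.7
```

```bash
cat > f.py <<'E'
from hk import *
import sys
F=[];X=[]
for k in range(int(sys.argv[1])):
    s=sense();F.append(np.r_[s["ft_force"],s["ft_torque"]]);im,d=camera("scene")
    L=st(cloud("scene",d).reshape(-1,3))[d.ravel()>0];Y=L[(np.abs(L[:,1]+.003)<.012)&(np.abs(L[:,0]-.002)<.035)&(L[:,2]>.157)&(L[:,2]<.18)]
    X.append(Y[:,0].mean())
F=np.array(F);print("F mean",F.mean(0),"se",(F.std(0)/np.sqrt(len(F)))[:3],"fwd",F[:,:2].mean(0)@ex,"tcp z",s["position"][2],"hook x",np.mean(X),np.std(X),"t",s["time_s"])
cv2.imwrite("pics/last.png",cv2.resize(im[245:345,340:450],None,fx=5,fy=5))
E
python3 f.py 8
```

```text
F mean [ 0.0083  0.017  -2.8299  0.1152  0.2528 -0.0124] se [0.2518 0.1685 0.1725] fwd 0.0014843867478564763 tcp z 0.08281059923203202 hook x 0.006146933382465967 0.00038535659129737337 t 19.5333
```

Request:
step_arm:
  xyz:
    - [0.02, 0, 0.03]
    - [0.04, 0, 0.06]
    - [0.06, 0, 0.09]
    - [0.06, 0, 0.1]
    - [0.06, 0, 0.1]
  delta_rot:
    - [0, 0, 0]
    - [0, 0, 0]
    - [0, 0, 0]
    - [0, 0, 0]
    - [0, 0, 0]

```text
time_s: 20.0
position: [0.4861, -0.2458, 0.082]
tcp_rot: [0.588, 3.086, -0.0]
ft_force: [-0.0, 0.7, -1.2]
width: 0.0135
grip_force: 58.9
```

```bash
python3 f.py 6
```

```text
F mean [-0.1327  0.5184 -1.2204  0.0541  0.1154 -0.0049] se [0.1527 0.1743 0.0637] fwd -0.31421142407868136 tcp z 0.08190009264842318 hook x 0.005599341764395888 0.00016008111636087782 t 20.25
```

Request:
step_arm:
  xyz:
    - [0, 0, 0.03]
    - [0, 0, 0.06]
    - [0, 0, 0.09]
    - [0, 0, 0.1]
    - [0, 0, 0.1]
  delta_rot:
    - [0, 0, 0]
    - [0, 0, 0]
    - [0, 0, 0]
    - [0, 0, 0]
    - [0, 0, 0]

```text
time_s: 20.72
position: [0.4861, -0.2458, 0.081]
tcp_rot: [0.588, 3.086, -0.0]
ft_force: [-0.5, -0.5, 1.3]
width: 0.0131
grip_force: 59.2
```

```bash
python3 f.py 6
```

```text
F mean [-0.5363 -0.1427  0.8078 -0.0266 -0.0559  0.0029] se [0.2085 0.1267 0.1029] fwd -0.44613625574251753 tcp z 0.08089427036476238 hook x 0.005393162155036279 0.00027506396840060757 t 20.9667
```

Request:
step_arm:
  xyz:
    - [0.03, 0, 0]
    - [0.06, 0, -0.01]
    - [0.09, 0, -0.02]
    - [0.09, 0, -0.02]
    - [0.09, 0, -0.02]
    - [0.09, 0, -0.02]
  delta_rot:
    - [0, 0, 0]
    - [0, 0, 0]
    - [0, 0, 0]
    - [0, 0, 0]
    - [0, 0, 0]
    - [0, 0, 0]

```text
time_s: 21.52
position: [0.4851, -0.2454, 0.081]
tcp_rot: [-0.588, -3.086, -0.0]
ft_force: [-0.5, 0.4, 1.2]
width: 0.0132
grip_force: 59.2
```

```bash
python3 f.py 6
```

```text
F mean [-0.2877  0.4646  1.1077 -0.038  -0.0606  0.0059] se [0.1688 0.1388 0.2471] fwd -0.4385769353751906 tcp z 0.08100508974389417 hook x 0.003687836433636889 0.0002933965299398231 t 21.7667
```

View pics/last.png

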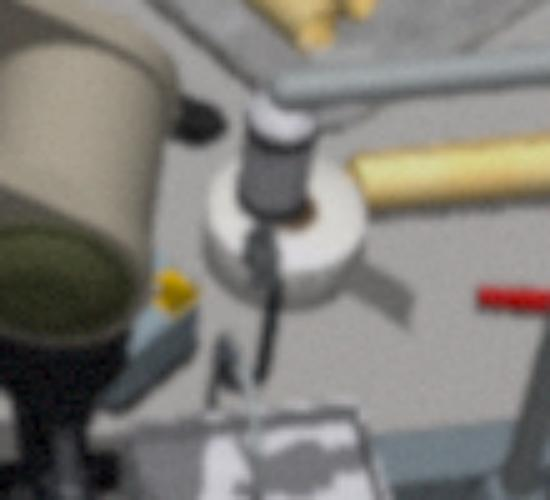

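The crop shows the bail at (250,385) in the hook's bowl, with the ball (228,350) to its left and the shank (268,335) to its right. The hook follows the bail and carries the weight. I trim to neutral, then release.

Request:
step_arm:
  xyz:
    - [-0.02, 0, -0.01]
    - [-0.04, 0, -0.03]
    - [-0.04, 0, -0.03]
    - [-0.04, 0, -0.03]
    - [-0.04, 0, -0.03]
  delta_rot:
    - [0, 0, 0]
    - [0, 0, 0]
    - [0, 0, 0]
    - [0, 0, 0]
    - [0, 0, 0]

```text
time_s: 22.23
position: [0.4855, -0.2455, 0.0813]
tcp_rot: [-0.588, -3.086, -0.0]
ft_force: [-0.8, -0.3, -0.3]
width: 0.0131
grip_force: 59.2
```

```bash
python3 f.py 6
```

```text
F mean [-0.407  -0.0745  0.2562 -0.0076 -0.0136 -0.0081] se [0.1138 0.2829 0.1696] fwd -0.3509472435371584 tcp z 0.0813044912749277 hook x 0.0043463101969292515 0.0002026156013190466 t 22.4833
```

Force and moment are about zero and the hook is plumb, so I release.

Request:
step_arm:
  xyz:
    - [0, 0, 0]
    - [0, 0, 0]
    - [0, 0, 0]
    - [0, 0, 0]
    - [0, 0, 0]
    - [0, 0, 0]
  delta_rot:
    - [0, 0, 0]
    - [0, 0, 0]
    - [0, 0, 0]
    - [0, 0, 0]
    - [0, 0, 0]
    - [0, 0, 0]
  fingers: 0.4

```text
time_s: 23.03
position: [0.4855, -0.2456, 0.0813]
tcp_rot: [-0.588, -3.086, 0.0]
ft_force: [-0.6, -0.2, -0.8]
width: 0.0256
grip_force: 0.0
```

Request:
step_arm:
  xyz:
    - [0, 0, 0]
    - [0, 0, 0]
    - [0, 0, 0]
    - [0, 0, 0]
    - [0, 0, 0]
    - [0, 0, 0]
  delta_rot:
    - [0, 0, 0]
    - [0, 0, 0]
    - [0, 0, 0]
    - [0, 0, 0]
    - [0, 0, 0]
    - [0, 0, 0]
  fingers: -0.2

```text
time_s: 23.53
position: [0.4855, -0.2455, 0.0813]
tcp_rot: [-0.588, -3.086, -0.0]
ft_force: [0.5, -0.6, -0.2]
width: 0.0513
grip_force: 0.0
```

```bash
python3 f.py 12
python3 - <<'E'
from h import *
im,d=camera("scene");cv2.imwrite("pics/last.png",cv2.resize(im[255:355,340:450],None,fx=5,fy=5))
E
```

```text
F mean [ 0.1207 -0.0403  0.1095 -0.0007 -0.0039  0.001 ] se [0.1148 0.113  0.1147] fwd 0.12708942248773433 tcp z 0.08134611505863847 hook x 0.0025047600628265907 0.0005685764015384141 t 24.0833
```

View pics/last.png

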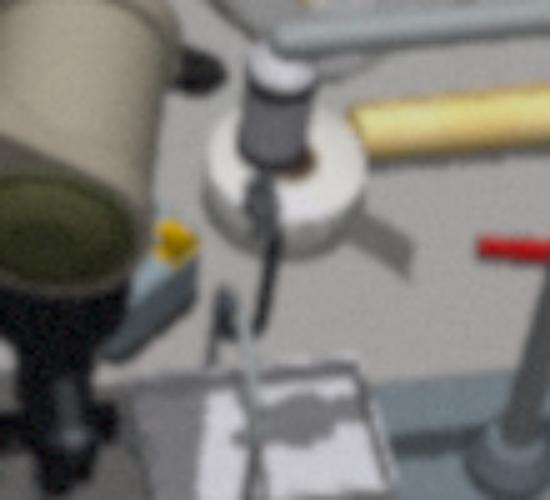

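The crop shows the pan hanging from the hook, with the open gripper at (60,400) clear of the handle. I back straight away along the handle.

Request:
step_arm:
  xyz:
    - [0.2, 0, 0]
    - [0.6, 0, 0]
    - [1.3, 0, 0]
    - [2.3, 0, 0]
    - [3.5, 0, 0]
    - [4.8, 0, 0]
    - [6.2, 0, 0]
    - [7.7, 0, 0]
    - [9.2, 0, 0]
    - [10.6, 0, 0]
    - [11.6, 0, 0]
    - [12, 0, 0]
  delta_rot:
    - [0, 0, 0]
    - [0, 0, 0]
    - [0, 0, 0]
    - [0, 0, 0]
    - [0, 0, 0]
    - [0, 0, 0]
    - [0, 0, 0]
    - [0, 0, 0]
    - [0, 0, 0]
    - [0, 0, 0]
    - [0, 0, 0]
    - [0, 0, 0]

```text
time_s: 25.18
position: [0.3723, -0.2004, 0.0814]
tcp_rot: [-0.589, -3.085, -0.001]
ft_force: [-0.4, 0.4, 0.3]
width: 0.0512
grip_force: 0.0
```

Request:
step_arm:
  xyz:
    - [0, 0, -0.5]
    - [0, 0, -2]
    - [0, 0, -4]
    - [0, 0, -6]
    - [0, 0, -8]
    - [0, 0, -9.5]
    - [0, 0, -10]
    - [0, 0, -10]
    - [0, 0, -10]
    - [0, 0, -10]
    - [0, 0, -10]
    - [0, 0, -10]
  delta_rot:
    - [0, 0, 0]
    - [0, 0, 0]
    - [0, 0, 0]
    - [0, 0, 0]
    - [0, 0, 0]
    - [0, 0, 0]
    - [0, 0, 0]
    - [0, 0, 0]
    - [0, 0, 0]
    - [0, 0, 0]
    - [0, 0, 0]
    - [0, 0, 0]

```text
time_s: 26.18
position: [0.3738, -0.2012, 0.1806]
tcp_rot: [-0.588, -3.085, -0.001]
ft_force: [0.0, -0.9, 0.6]
width: 0.051
grip_force: 0.0
```

```bash
python3 f.py 14
python3 - <<'E'
from h import *
im,d=camera("scene");im2,_=camera("top")
cv2.imwrite("pics/fin.png",np.hstack([cv2.resize(im[245:365,330:450],(400,400)),cv2.resize(im2[160:280,400:520],(400,400))]))
E
```

```text
F mean [-0.0383 -0.1627 -0.2493  0.009   0.0007 -0.0047] se [0.1758 0.1084 0.1316] fwd 0.024315671321946737 tcp z 0.18133231320112497 hook x 0.0026777531167908224 0.0005230530517933244 t 26.8333
```

View pics/fin.png

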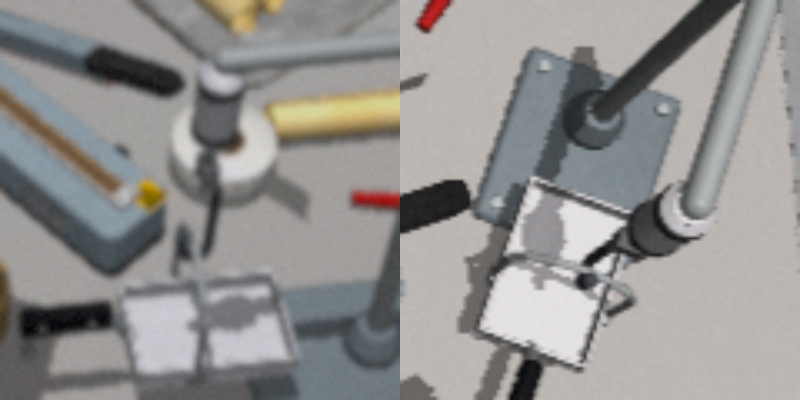

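The pan hangs level in the hook at (205,250) in the scene crop, and the robot is clear of it. I let it settle briefly, then hand in.

Request:
step_arm:
  xyz:
    - [0, 0, 0]
    - [0, 0, 0]
    - [0, 0, 0]
    - [0, 0, 0]
    - [0, 0, 0]
    - [0, 0, 0]
    - [0, 0, 0]
    - [0, 0, 0]
    - [0, 0, 0]
    - [0, 0, 0]
    - [0, 0, 0]
    - [0, 0, 0]
  delta_rot:
    - [0, 0, 0]
    - [0, 0, 0]
    - [0, 0, 0]
    - [0, 0, 0]
    - [0, 0, 0]
    - [0, 0, 0]
    - [0, 0, 0]
    - [0, 0, 0]
    - [0, 0, 0]
    - [0, 0, 0]
    - [0, 0, 0]
    - [0, 0, 0]

```text
time_s: 27.98
position: [0.3739, -0.2014, 0.1813]
tcp_rot: [0.588, 3.086, -0.0]
ft_force: [0.2, -0.0, 0.0]
width: 0.0512
grip_force: 0.0
```

Request:
step_arm:
  xyz:
    - [0, 0, 0]
    - [0, 0, 0]
    - [0, 0, 0]
    - [0, 0, 0]
    - [0, 0, 0]
    - [0, 0, 0]
    - [0, 0, 0]
    - [0, 0, 0]
    - [0, 0, 0]
    - [0, 0, 0]
    - [0, 0, 0]
    - [0, 0, 0]
  delta_rot:
    - [0, 0, 0]
    - [0, 0, 0]
    - [0, 0, 0]
    - [0, 0, 0]
    - [0, 0, 0]
    - [0, 0, 0]
    - [0, 0, 0]
    - [0, 0, 0]
    - [0, 0, 0]
    - [0, 0, 0]
    - [0, 0, 0]
    - [0, 0, 0]

```text
time_s: 28.98
position: [0.3739, -0.2014, 0.1813]
tcp_rot: [0.588, 3.086, -0.0]
ft_force: [0.1, 0.4, 0.6]
width: 0.0507
grip_force: 0.0
```

```bash
python3 f.py 12; python3 -c "
from plant import job_done
print(job_done())"
```

```text
F mean [-0.0902  0.2868 -0.1368 -0.0032 -0.0062 -0.0109] se [0.1223 0.0878 0.1348] fwd -0.18942090366920122 tcp z 0.18133762748287152 hook x 0.0030636670348227935 0.00023843531692451504 t 29.5333
the job is handed in; nothing more can be done
None
```

The job is handed in at 29.5 s: one light touch of the bail stopped the hook, and the pan now hangs quietly from it with the gripper clear and the other things untouched.

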